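# Clear the roller rest and roll the conveyor roller into it

## Task

Somebody left a flanged bush standing in the channel of the roller rest. Take it out and stand it upright, flange down, in the parts tray with the other bush; then roll the big conveyor roller up the ramp of the rest, without lifting it, and let it settle in the channel, lying along it and centred so that neither end sticks out past the sides of the rest. Leave the two tins and the micrometer beside the rest where they are, and leave everything released and still.

Things in the scene. Friction and masses are not known exactly. Their poses are not given: they have to be found in the camera images.
- roller_rest: Low grey metal rest fixed to the bench, 156 mm wide along y. Origin: bench level under the channel's middle. x is the way the roller rolls: full-width ramp from the bench at x=-120 mm to 16 mm height at -40, flat to -25.5, then the channel along y (51 mm wide, floor 2 mm above the bench, ends open), then a flat crest 16 mm high from 25.5 to 50. Place and heading vary.
- seat (a point): Fixed point of the rest, 53 mm above the middle of the channel at bench level: where the roller's centre must come to lie when it is bedded on the channel's two edges.
- roller: Smooth steel roller with black closed ends, 90 mm diameter, 130 mm long, 0.7-1 kg, lying on the bench at the ramp's foot, skew and off to the rest's -y side. Too thick to grip. Origin: mid-length on its axis, 45 mm up; y along the axis (x, z turn as it rolls). It stops by itself on the level, rolls back on the ramp if let go, and slides endwise when an end face is pushed (2-4 N).
- bush_steel: Grey steel bush standing upright, 34 mm high: 30 mm diameter above a foot flange 38 mm in diameter and 8 mm thick. Origin: centre of the underside; z up through the bore. It stands either in the channel of the rest or in the parts tray.
- bush_bronze: Bronze bush standing upright, 30 mm high: 36 mm diameter above a foot flange 45 mm in diameter and 8 mm thick. Origin: centre of the underside; z up. It stands in whichever of the two places the steel bush does not.
- parts_tray: Shallow pressed-metal tray fixed on the bench to the robot's right, 150 (x) x 240 (y) mm outside, walls 2 mm thick and 24 mm high, floor 2 mm above the bench. Origin: centre of its underside. The bush that is already there stands in its +y half; the -y half is empty.
- tin_flux: Yellow round tin with a lid, 61 mm diameter, 50 mm high, standing near the roller's -y end. Origin: centre of the underside. To be left alone.
- tin_screws: Dark blue round tin with a lid, 73 mm diameter, 45 mm high, standing off the +y side of the rest. Origin: centre of the underside. To be left alone.
- micrometer: Micrometer, 43 x 138 x 16 mm, lying flat off the roller's +y end. Origin: centre of the underside; long along its y. To be left alone.
- bench_shear: Hand shear bolted to the bench between rest and tray, always in the same place: an obstacle. Origin at bench level, mid base. Its dark lever stands up to 0.365 m above the bench; the top leans towards the robot and ends 120 mm nearer to it than the origin, 45 mm to the left. The bench vice beside it, nearer to the robot, is 0.20 m high.
There are look-alikes about, which are no part of the job. Of the things that look like the bush_bronze, take the one that is farthest from the robot's base at the start.

How it is judged:
By the outcome, as a careful person would: the job done as asked, in the order asked, and still so for the second after the job is handed in, with the robot touching nothing.
It also fails if it takes over 72 s, if anything falls off the work surface, if the arm or the gripper's body presses on something with over 40 N, if the wrist force passes 120 N, or if a joint passes its speed limit or range.

## Robot

A 6-joint arm with a two-finger parallel gripper is mounted at the origin on a cart in front of the work surface, level with it; the furniture and walls round the work are solid. World frame = base frame: x ahead of the robot, y to its left, z up, the work surface at z = 0. Lengths are in m, angles in rad, forces in N, time in s.
With the tool pointing down it reaches from about 0.325 to 0.775 m from the base axis. Payload 5.5 kg.
Tool frame: the origin (TCP) lies on the front face of the gripper's body, between the roots of the fingers; the fingertips stand 80 mm ahead of it and the grasp point (between the pads) lies 61 mm ahead of it; z points along the fingers, y is the line along which they close (so a half turn about z gives the same grasp; the last joint's range is limited). The gripper opens to 88 mm and grips with 3 to 60 N. Pads are 20 mm wide; open, the fingers measure 115 mm over their backs; the gripper's body (75 mm by 178 mm) begins 61 mm behind the grasp point.
Start: joints at [1.222, 0.091, 1.231, -0, 1.82, -0.057], TCP at [0.173, 0.575, 0.303] pointing down, gripper open.
Joint ranges: [-2.87, 2.87], [-0.86, 2.18], [0.17, 2.46], [-1.51, 4.65], [0.06, 2.69], [-2.65, 2.65]. Speed limits (rad/s): [2.57, 2.57, 3.01, 3.14, 3.14, 3.14].

## Interface

Orientations are given as a unit quaternion [x, y, z, w].
In Python, from cell import monitor, grab_frame, env gives the robot as it stands.
- The arm moves only by the tool apply_moves, never from a script. Its argument "moves" is a list that holds one entry, the list of rows, each a list of 5 numbers: the shift along the tool's x, y, z in m, then the turn about the tool's z in degrees, then the opening, from 0 (shut) to 1 (fully open). A call has exactly 8 rows; each row shifts and turns the commanded pose from where the row before left it, along the tool's axes as they then stand; what a row does not reach is not made up. A row lasts 1/12 s, in which the tool goes at most 41.7 mm and 7.16 degrees, less where a joint would pass 70% of its speed; a pose out of reach is approached as far as the arm can. A call with a gripper value outside its range is refused whole. The fingers move at their own pace and stop on an object; "grip_force" is the grip in N (left out, the last holds). Time passes only in rows, so rows that do not move let the fingers close, or fill a call up. It gives the time, the measured TCP pose, the force, the opening and the grip force at its end, in the units of the state.
- monitor.get_state(): the state, without advancing time (a new reading comes with each control period).
- grab_frame(name): name is "side" or "top"; returns a dict with "img" (420x560x3 uint8, red, green, blue), "depth" (420x560 float32, m along the optical axis (not along the pixel's ray), 0 where there is no reading), "fx", "fy", "cx", "cy" (pixels), "dist_coeffs" ([k1, k2, p1, p2, k3] as OpenCV has them; the pictures are not rectified), "R" (3x3) and "t" (3): a world point X has camera coordinates R X + t. Camera axes: x right, y down, z forward; pixel columns grow to the right and rows downward; lengths in m; the calibration is good to about 2 mm. A picture is of the moment at which its call begins.
- env.sign_off(): hands the job in; it is judged then, once.
The state is a dict: "time_s": time; "q": joint angles; "joint_velocities": joint speeds; "joint_efforts": joint torques, N m; "eef_pos": TCP position; "ee_rot": TCP orientation; "wrist_force": force on the tool from outside, world axes, zero at the start; "moment": the same for the moment, N m; "finger_gap": finger opening in m; "gripper_force": force on a finger pad.
Only numpy, scipy, OpenCV 4.12 (cv2) and the standard library are available. Lean on these libraries where they do the work, as an engineer would, in place of code of your own. Each camera call takes 0.05 s, during which the arm holds its last target. There are 200 camera calls.

## Working session

There is one attempt and no reset: what is moved stays moved. The work goes in short steps, Python scripts to look and compute and a tool call to move; the robot and the scene stay as the last step left them, time stands still between calls to the robot, and variables do not carry over. Pictures are saved under pics/ and viewed, at most 10 in all, crops included, and the job is handed in when it is done.

Besides the shell and the picture viewer there is one more tool, called by a JSON object that holds its "method" and its "body". apply_moves: Moves the arm, as the interface text tells. Its arguments: {"type":"object","properties":{"moves":{"type":"array"},"grip_force":{"type":"number"}},"required":["moves"]}

```bash
mkdir -p pics; ls; cat > h.py <<'E'
import numpy as np, cv2
from cell import monitor, grab_frame, env
def snap(n,save=None):
    f=grab_frame(n)
    if save: cv2.imwrite(f'pics/{save}.png',f['img'][:,:,::-1])
    np.savez(f'/tmp/{n}.npz',**f)
    return f
def cloud(f):
    h,w=f['depth'].shape
    K=np.array([[f['fx'],0,f['cx']],[0,f['fy'],f['cy']],[0,0,1.]])
    uv=np.stack(np.meshgrid(np.arange(w),np.arange(h)),-1).reshape(-1,1,2).astype(np.float64)
    n=cv2.undistortPoints(uv,K,np.array(f['dist_coeffs'],float)).reshape(h,w,2)
    d=f['depth'][...,None]
    P=np.concatenate([n*d,d],-1)
    W=(P-np.array(f['t']))@np.array(f['R'])
    W[f['depth']==0]=np.nan
    return W
E
python3 - <<'E'
from h import *
a=snap('top','top0');b=snap('side','side0')
s=monitor.get_state();print({k:np.round(v,3) for k,v in s.items()})
for f in(a,b): print(-np.array(f['R']).T@f['t'],f['fx'])
cv2.imwrite('pics/both0.png',cv2.resize(np.vstack([a['img'],b['img']])[:,:,::-1],None,fx=.7,fy=.7))
E
```

```text
pics
{'time_s': np.float64(0.1), 'q': array([ 1.222,  0.092,  1.232, -0.   ,  1.82 , -0.057]), 'joint_velocities': array([-0.   , -0.002, -0.001, -0.001,  0.002,  0.001]), 'joint_efforts': array([ 2.0000e-03, -4.4786e+01, -4.0757e+01,  7.0000e-02,  2.8000e-02,
       -0.0000e+00]), 'eef_pos': array([0.173, 0.575, 0.302]), 'ee_rot': array([ 0.145,  0.989, -0.001, -0.   ]), 'wrist_force': array([0.246, 0.283, 0.671]), 'moment': array([ 0.058, -0.   , -0.018]), 'gripper_force': np.float64(0.0), 'finger_gap': np.float64(0.088)}
[0.23235105 0.04226102 1.44498738] 511.4799798617214
[ 0.26779329 -0.87506725  1.00762567] 452.9190755251287
```

View pics/top0.png

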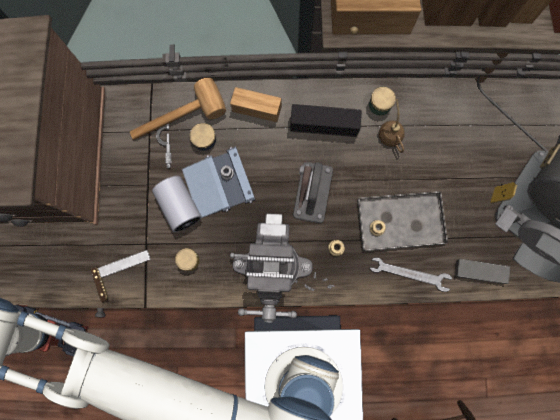

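View pics/side0.png

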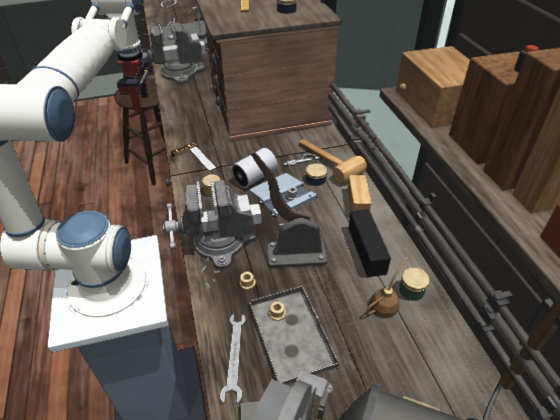

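The views show the rest at top (217,182), with the grey steel bush in its channel at (227,172) and the roller at (177,203) on the ramp-foot side. The tins are at (202,136) and (187,260), the micrometer at (167,147). A bronze bush stands in the tray at (378,228) and a bronze look-alike on the bench at (336,247). The bush to move is the steel one in the channel. I'll confirm that in a crop and measure.

```bash
cat > m.py <<'E'
from h import *
f=dict(np.load('/tmp/top.npz'));W=cloud(f)
c=f['img'][120:285,140:400,::-1]
cv2.imwrite('pics/crop.png',cv2.resize(c,None,fx=3,fy=3,interpolation=cv2.INTER_CUBIC))
for n,(u,v) in dict(bush=(227,172),roller=(177,203),t1=(202,136),t2=(187,260),bz=(378,228),bz2=(336,247),crest=(243,176),ramp=(200,185),tray=(420,225),bench=(130,200)).items():
    print(n,np.round(np.nanmedian(W[v-1:v+2,u-1:u+2].reshape(-1,3),0),4))
x,y,z=W[...,0],W[...,1],W[...,2]
roi=np.zeros(z.shape,bool);roi[145:220,180:262]=1
bl=f['img'].astype(int)
m=roi&(abs(z-.016)<.0025)
print('flat px',m.sum()); 
r=roi&(z>.007)&(z<.02)
p=W[r][:,:2]; box=cv2.minAreaRect(p.astype(np.float32)*1000);print('rest>7mm',box)
# roller
q=np.zeros(z.shape,bool);q[165:245,145:215]=1
P=W[q&(z>.03)&(z<.1)];print('roller',len(P),np.nanmax(P[:,2]),cv2.minAreaRect(P[:,:2].astype(np.float32)*1000))
b=W[150:190,210:245].reshape(-1,3);b=b[(b[:,2]>.028)&(b[:,2]<.045)];print('bush',len(b),b.mean(0),b.min(0),b.max(0))
b=W[120:285,140:400].reshape(-1,3)
for n,(u0,u1,v0,v1,z0,z1) in dict(t1=(185,220,120,155,.035,.06),t2=(170,205,243,278,.035,.06),bz=(365,392,215,242,.026,.04),tray=(350,455,180,260,.018,.03)).items():
    b=W[v0:v1,u0:u1].reshape(-1,3);b=b[(b[:,2]>z0)&(b[:,2]<z1)];print(n,len(b),b[:,2].mean(),cv2.minAreaRect(b[:,:2].astype(np.float32)*1000))
E
python3 m.py
```

```text
bush [0.6043 0.2071 0.003 ]
roller [0.4984 0.3331 0.091 ]
t1 [0.7022 0.2748 0.0447]
t2 [0.3465 0.3119 0.0495]
bz [ 0.4311 -0.2241  0.0027]
bz2 [ 0.3798 -0.1021 -0.0008]
crest [0.588  0.1588 0.0159]
ramp [0.5661 0.2844 0.0101]
tray [ 0.4367 -0.3457  0.0046]
bench [ 0.5283  0.4936 -0.0008]
flat px 707
rest>7mm ((575.5780029296875, 225.57489013671875), (218.38011169433594, 229.64797973632812), 1.3937000036239624)
roller 1551 0.09846128116525477 ((504.49859619140625, 343.05242919921875), (130.88394165039062, 88.65396881103516), 28.464740753173828)
bush 65 [0.59934733 0.20649938 0.03577111] [0.58530449 0.19174761 0.02813921] [0.61374763 0.22017853 0.04257955]
t1 478 0.044915275733694096 ((705.5663452148438, 275.62640380859375), (71.59898376464844, 72.09886932373047), 60.97517395019531)
t2 375 0.05029230604106027 ((349.5487365722656, 315.2642517089844), (57.455135345458984, 58.59283447265625), 62.83373260498047)
bz 97 0.03252181981218766 ((432.2117919921875, -219.01461791992188), (34.36906814575195, 34.530662536621094), 3.679572820663452)
tray 305 0.02379918704579323 ((449.37457275390625, -292.57470703125), (150.77174377441406, 241.240234375), 3.2550437450408936)
```

View pics/crop.png

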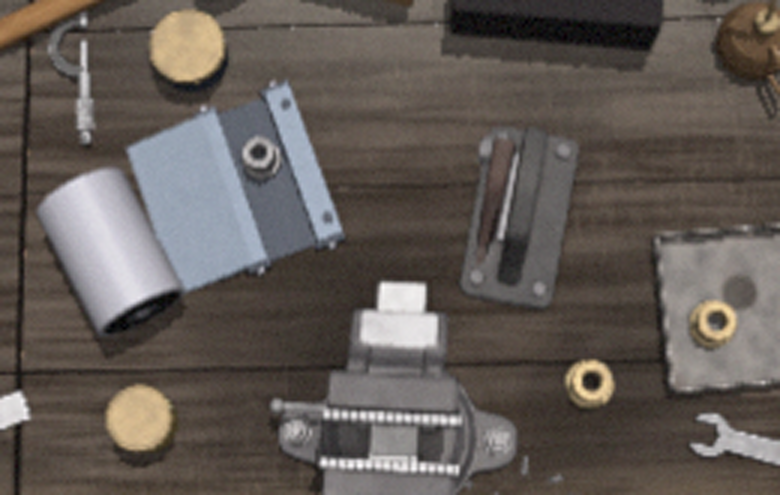

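The crop confirms it. The steel bush stands in the channel at crop (261,155). Of the two bronze bushes, the one in the tray (714,322) is farther from the base (0.48 m) than the bench look-alike (590,383; 0.39 m), so it is the real one and stays put. Next I'll fit the rest, roller and bush precisely.

```bash
cat > fit.py <<'E'
from h import *
from scipy.optimize import least_squares
def rot(a): return np.array([[np.cos(a),-np.sin(a)],[np.sin(a),np.cos(a)]])
def restz(p):
    x,y=p.T
    z=np.interp(x,[-.12,-.04,-.0257,-.0253,.0253,.0257,.0498,.0502],[0,.016,.016,.002,.002,.016,.016,0])
    return np.where(abs(y)<.078,z,0)
def fit_roller(W,reg,g,zc=.045,free=False):
    v0,v1,u0,u1=reg;P=W[v0:v1,u0:u1].reshape(-1,3);P=P[np.isfinite(P[:,2])&(P[:,2]>zc+.01)&(P[:,2]<.13)]
    P=P[np.hypot(*(P[:,:2]-g[:2]).T)<.09]
    def r(p):
        d=(P[:,:2]-p[:2])@rot(p[2]); h=P[:,2]-(p[3] if free else zc); return np.hypot(d[:,1],h)-.045
    x0=list(g)+([zc] if free else [])
    s=least_squares(r,x0,loss='soft_l1',f_scale=.002).x
    d=(P[:,:2]-s[:2])@rot(s[2]); k=abs(r(s))<.004
    lo,hi=np.percentile(d[k,0],[0.5,99.5]); s[:2]+=rot(s[2])[:,0]*(lo+hi)/2
    return s,hi-lo,np.std(r(s)[k]),k.sum()
E
cat > m2.py <<'E'
from fit import *
f=dict(np.load('/tmp/top.npz'));W=cloud(f)
R,L,sd,n=fit_roller(W,(165,245,145,215),[.50,.34,np.radians(28.5)]);print('roller',R[:2],np.degrees(R[2]),L,sd,n)
P=W[135:240,165:270].reshape(-1,3);P=P[np.isfinite(P[:,2])&(P[:,2]<.022)]
P=P[(np.hypot(P[:,0]-.599,P[:,1]-.2065)>.03)]
d=(P[:,:2]-R[:2])@rot(R[2]);P=P[~((abs(d[:,0])<.075)&(abs(d[:,1])<.055))]
best=min((least_squares(lambda p:restz((P[:,:2]-p[:2])@rot(p[2]))-P[:,2],[x,y,a],loss='soft_l1',f_scale=.002,diff_step=1e-3) for x in(.58,.59) for y in(.2,.215) for a in np.radians([-75,-72,-69])),key=lambda s:s.cost)
s=best.x;print('rest',s[:2],np.degrees(s[2]),best.cost,len(P))
from scipy.optimize import minimize
c=lambda p:np.minimum(abs(restz((P[:,:2]-p[:2])@rot(p[2]))-P[:,2]),.006).sum()
b=minimize(c,s,method='Nelder-Mead',options=dict(initial_simplex=[s,s+[.004,0,0],s+[0,.004,0],s+[0,0,.03]]));s=b.x;print('rest2',s[:2],np.degrees(s[2]),b.fun)
print('roller in rest frame',(R[:2]-s[:2])@rot(s[2]),'ang',np.degrees(R[2]-s[2])-90)
for n in('top','side'):
    f=grab_frame(n);V=cloud(f).reshape(-1,3)
    if n=='side':
        b=V[(np.hypot(V[:,0]-.6,V[:,1]-.207)<.03)&(V[:,2]>.03)&(V[:,2]<.045)];print('side bush',len(b),b.mean(0) if len(b) else 0)
    V=V[(abs(V[:,1]-.0)<.2)&(V[:,0]>.3)&(V[:,0]<.75)]
    for z0 in(.1,.2,.3,.35): 
        k=V[(V[:,2]>z0)&(V[:,2]<.5)]; print(n,z0,len(k),k.min(0).round(3) if len(k) else '',k.max(0).round(3) if len(k) else '')
W=cloud(dict(np.load('/tmp/top.npz')));b=W[150:190,210:245].reshape(-1,3);b=b[(b[:,2]>.032)&(b[:,2]<.042)];print('bush',len(b),cv2.minEnclosingCircle(b[:,:2].astype(np.float32)*1000),b.mean(0))
E
python3 m2.py
```

```text
roller [0.5047495  0.34400067] 29.13305090978329 0.12782314548071594 0.0018405201491394237 1239
rest [0.58376058 0.2017286 ] -70.30523030620532 0.028971345809731278 8303
rest2 [0.58493789 0.20221031] -70.24688148293549 21.44010078049783
roller in rest frame [-0.16054818 -0.02754931] ang 9.379932392718771
top 0.1 2656 [ 0.3 -0.2  0.1] [0.729 0.136 0.5  ]
top 0.2 267 [ 0.33 -0.2   0.2 ] [0.729 0.116 0.5  ]
top 0.3 220 [ 0.432 -0.2    0.301] [0.729 0.012 0.5  ]
top 0.35 180 [ 0.432 -0.2    0.35 ] [0.729 0.012 0.5  ]
side bush 40 [0.60251817 0.20311556 0.03332233]
side 0.1 3170 [ 0.3   -0.199  0.1  ] [0.731 0.131 0.5  ]
side 0.2 655 [ 0.434 -0.199  0.2  ] [0.731 0.009 0.5  ]
side 0.3 339 [ 0.434 -0.199  0.3  ] [0.731 0.009 0.5  ]
side 0.35 195 [ 0.434 -0.199  0.35 ] [0.731 0.009 0.5  ]
bush 52 ((599.0188598632812, 206.34365844726562), 14.94540786743164) [0.59940519 0.20732632 0.03641157]
```

```bash
cat > go.py <<'E'
# usage: go.py x y z phi n  -> n rows [dx dy dz turn] from measured pose ; phi = heading of tool x, deg
import sys
from h import *
from scipy.spatial.transform import Rotation as Ro
s=monitor.get_state();p=np.array(s['eef_pos']);M=Ro.from_quat(s['ee_rot']).as_matrix()
phi=np.degrees(np.arctan2(M[1,0],M[0,0]));print('t',s['time_s'],'p',p.round(4),'phi',phi.round(2),'tilt',M[:,2].round(3),'F',np.round(s['wrist_force'],1),'gap',s['finger_gap'])
if len(sys.argv)>1:
    x,y,z,ph=map(float,sys.argv[1:5]);n=int(sys.argv[5])
    d=(np.array([x,y,z])-p)/n;da=(((ph-phi)+180)%360-180)/n
    for i in range(n):
        a=np.radians(phi+da*i)
        print([round(float(v),4) for v in (d[0]*np.cos(a)+d[1]*np.sin(a),d[0]*np.sin(a)-d[1]*np.cos(a),-d[2])],round(-da,2))
E
python3 go.py .600 .2065 .17 109.75 15
```

```text
t 0.2 p [0.1726 0.5746 0.3019] phi 163.28 tilt [-0.    -0.001 -1.   ] F [-1.1 -0.3  0.5] gap 0.08755913842941686
[-0.0343, -0.0153, 0.0088] 3.57
[-0.0352, -0.0131, 0.0088] 3.57
[-0.036, -0.0109, 0.0088] 3.57
[-0.0366, -0.0087, 0.0088] 3.57
[-0.0371, -0.0064, 0.0088] 3.57
[-0.0374, -0.004, 0.0088] 3.57
[-0.0376, -0.0017, 0.0088] 3.57
[-0.0376, 0.0006, 0.0088] 3.57
[-0.0375, 0.003, 0.0088] 3.57
[-0.0372, 0.0053, 0.0088] 3.57
[-0.0368, 0.0076, 0.0088] 3.57
[-0.0363, 0.0099, 0.0088] 3.57
[-0.0356, 0.0121, 0.0088] 3.57
[-0.0348, 0.0143, 0.0088] 3.57
[-0.0338, 0.0165, 0.0088] 3.57
```

{"method": "apply_moves", "body": {"moves": [[[-0.034, -0.015, 0.009, 3.6, 1], [-0.035, -0.013, 0.009, 3.6, 1], [-0.036, -0.011, 0.009, 3.6, 1], [-0.037, -0.009, 0.009, 3.6, 1], [-0.037, -0.006, 0.009, 3.6, 1], [-0.037, -0.004, 0.009, 3.6, 1], [-0.038, -0.002, 0.009, 3.6, 1], [-0.038, 0.001, 0.009, 3.6, 1]]], "grip_force": 20}}

```text
time_s: 0.87
eef_pos: [0.4015, 0.3765, 0.2301]
ee_rot: [0.388, 0.922, 0.0, 0.0]
wrist_force: [0.6, 0.6, 0.9]
finger_gap: 0.0878
gripper_force: 0.0
```

{"method": "apply_moves", "body": {"moves": [[[-0.037, 0.003, 0.009, 3.6, 1], [-0.037, 0.005, 0.009, 3.6, 1], [-0.037, 0.008, 0.009, 3.6, 1], [-0.036, 0.01, 0.009, 3.6, 1], [-0.036, 0.012, 0.009, 3.6, 1], [-0.035, 0.014, 0.009, 3.6, 1], [-0.034, 0.016, 0.009, 3.2, 1], [0, 0, 0, 0, 1]]]}}

```text
time_s: 1.53
eef_pos: [0.601, 0.1994, 0.164]
ee_rot: [0.579, 0.815, -0.002, -0.0]
wrist_force: [0.1, 0.9, -0.1]
finger_gap: 0.0874
gripper_force: 0.0
```

```bash
python3 go.py .600 .2065 .092 109.75 6
```

```text
t 1.5333 p [0.601  0.1994 0.164 ] phi 109.2 tilt [-0.003 -0.004 -1.   ] F [ 0.1  0.9 -0.1] gap 0.08740329382571436
[0.0012, 0.0002, 0.012] -0.09
[0.0012, 0.0002, 0.012] -0.09
[0.0012, 0.0002, 0.012] -0.09
[0.0012, 0.0002, 0.012] -0.09
[0.0012, 0.0002, 0.012] -0.09
[0.0012, 0.0002, 0.012] -0.09
```

{"method": "apply_moves", "body": {"moves": [[[0.002, 0, 0.015, -0.3, 1], [0.002, 0, 0.015, -0.2, 1], [0.002, 0, 0.015, 0, 1], [0.001, 0, 0.014, 0, 1], [0, 0, 0.013, 0, 1], [0, 0, 0, 0, 0.4], [0, 0, 0, 0, 0.2], [0, 0, 0, 0, 0.1]]]}}

```text
time_s: 2.2
eef_pos: [0.596, 0.2114, 0.0964]
ee_rot: [0.572, 0.82, 0.0, 0.0]
wrist_force: [0.2, 0.0, 0.5]
finger_gap: 0.0715
gripper_force: 0.0
```

{"method": "apply_moves", "body": {"moves": [[[0, 0, 0, 0, 0.1], [0, 0, 0, 0, 0.1], [0, 0, 0, 0, 0.1], [0, 0, 0, 0, 0.1], [0, 0, 0, 0, 0.1], [0, 0, -0.01, 0, 0.1], [0, 0, -0.02, 0, 0.1], [0, 0, -0.02, 0, 0.1]]]}}

```text
time_s: 2.87
eef_pos: [0.5951, 0.2111, 0.1454]
ee_rot: [0.572, 0.82, -0.001, -0.001]
wrist_force: [-0.1, 0.2, -1.1]
finger_gap: 0.0289
gripper_force: 19.7
```

```bash
python3 go.py .55 .2 .49 109.75 9; python3 -c "
from h import *
f=snap('top');cv2.imwrite('pics/s1.png',snap('side')['img'][:,:,::-1])"
```

```text
t 2.8667 p [0.5951 0.2111 0.1454] phi 110.18 tilt [-0.003 -0.001 -1.   ] F [-0.1  0.2 -1.1] gap 0.02887295605189212
[0.0006, -0.0051, -0.0383] 0.05
[0.0006, -0.0051, -0.0383] 0.05
[0.0006, -0.0051, -0.0383] 0.05
[0.0006, -0.0051, -0.0383] 0.05
[0.0006, -0.0051, -0.0383] 0.05
[0.0005, -0.0051, -0.0383] 0.05
[0.0005, -0.0051, -0.0383] 0.05
[0.0005, -0.0051, -0.0383] 0.05
[0.0005, -0.0051, -0.0383] 0.05
```

{"method": "apply_moves", "body": {"moves": [[[0, -0.003, -0.041, 0, 0.1], [0, -0.003, -0.041, 0, 0.1], [0, -0.003, -0.041, 0, 0.1], [0, -0.003, -0.041, 0, 0.1], [0, -0.003, -0.041, 0, 0.1], [0, -0.003, -0.041, 0, 0.1], [0, -0.003, -0.041, 0, 0.1], [0, -0.003, -0.041, 0, 0.1]]]}}

```text
time_s: 3.63
eef_pos: [0.5728, 0.2029, 0.4747]
ee_rot: [0.572, 0.82, -0.0, -0.0]
wrist_force: [1.4, 0.1, -0.7]
finger_gap: 0.0287
gripper_force: 19.7
```

{"method": "apply_moves", "body": {"moves": [[[0, -0.003, -0.02, 0, 0.1], [0, 0, 0, 0, 0.1], [0, 0, 0, 0, 0.1], [0, 0, 0, 0, 0.1], [0, 0, 0, 0, 0.1], [0, 0, 0, 0, 0.1], [0, 0, 0, 0, 0.1], [0, 0, 0, 0, 0.1]]]}}

```text
time_s: 4.3
eef_pos: [0.5705, 0.202, 0.4926]
ee_rot: [0.572, 0.82, -0.001, -0.001]
wrist_force: [-0.3, -0.5, -1.2]
finger_gap: 0.0292
gripper_force: 19.7
```

```bash
python3 go.py .449 -.35 .49 100 15; python3 - <<'E'
from h import *
V=cloud(grab_frame('side'));V=V.reshape(-1,3)
k=V[(V[:,2]>.25)&(V[:,2]<.6)&(V[:,0]>.3)&(V[:,0]<.7)&(V[:,1]<.1)&(V[:,1]>-.5)]
print(len(k), np.percentile(k,[1,50,99],0).round(3))
E
```

```text
t 4.3 p [0.5705 0.202  0.4926] phi 110.18 tilt [-0.002 -0.    -1.   ] F [-0.3 -0.5 -1.2] gap 0.02920797364304093
[-0.0317, -0.0203, 0.0002] 0.68
[-0.032, -0.0199, 0.0002] 0.68
[-0.0322, -0.0195, 0.0002] 0.68
[-0.0324, -0.0192, 0.0002] 0.68
[-0.0327, -0.0188, 0.0002] 0.68
[-0.0329, -0.0184, 0.0002] 0.68
[-0.0331, -0.018, 0.0002] 0.68
[-0.0333, -0.0176, 0.0002] 0.68
[-0.0335, -0.0172, 0.0002] 0.68
[-0.0337, -0.0168, 0.0002] 0.68
[-0.0339, -0.0164, 0.0002] 0.68
[-0.0341, -0.016, 0.0002] 0.68
[-0.0343, -0.0156, 0.0002] 0.68
[-0.0345, -0.0152, 0.0002] 0.68
[-0.0347, -0.0148, 0.0002] 0.68
648 [[ 0.301 -0.011  0.252]
 [ 0.376  0.066  0.56 ]
 [ 0.493  0.099  0.599]]
```

{"method": "apply_moves", "body": {"moves": [[[-0.032, -0.02, 0, 0.7, 0.1], [-0.032, -0.02, 0, 0.7, 0.1], [-0.032, -0.02, 0, 0.7, 0.1], [-0.032, -0.019, 0, 0.7, 0.1], [-0.033, -0.019, 0, 0.7, 0.1], [-0.033, -0.018, 0, 0.7, 0.1], [-0.033, -0.018, 0, 0.7, 0.1], [-0.033, -0.018, 0, 0.7, 0.1]]]}}

```text
time_s: 5.02
eef_pos: [0.5039, -0.0936, 0.4937]
ee_rot: [0.612, 0.791, 0.0, 0.0]
wrist_force: [1.3, -0.2, -0.7]
finger_gap: 0.0292
gripper_force: 19.7
```

{"method": "apply_moves", "body": {"moves": [[[-0.033, -0.017, 0, 0.7, 0.1], [-0.034, -0.017, 0, 0.7, 0.1], [-0.034, -0.016, 0, 0.7, 0.1], [-0.034, -0.016, 0, 0.7, 0.1], [-0.034, -0.016, 0, 0.7, 0.1], [-0.034, -0.015, 0, 0.7, 0.1], [-0.034, -0.015, 0, 0.7, 0.1], [0, 0, 0.01, 0, 0.1]]]}}

```text
time_s: 5.68
eef_pos: [0.4448, -0.3534, 0.483]
ee_rot: [0.648, 0.762, -0.001, 0.0]
wrist_force: [0.9, 0.4, -1.0]
finger_gap: 0.029
gripper_force: 19.7
```

{"method": "apply_moves", "body": {"moves": [[[0, 0, 0.04, 0, 0.1], [0, 0, 0.04, 0, 0.1], [0, 0, 0.04, 0, 0.1], [0, 0, 0.04, 0, 0.1], [0, 0, 0.04, 0, 0.1], [0, 0, 0.04, 0, 0.1], [0, 0, 0.04, 0, 0.1], [0, 0, 0, 0, 0.1]]]}}

```text
time_s: 6.35
eef_pos: [0.4435, -0.345, 0.1925]
ee_rot: [0.645, 0.764, 0.0, -0.009]
wrist_force: [-1.3, 1.0, -3.3]
finger_gap: 0.0292
gripper_force: 19.7
```

```bash
python3 go.py .449 -.352 .1 100 6; python3 -c "
from h import *
a=snap('top');b=snap('side');cv2.imwrite('pics/p2.png',cv2.resize(np.hstack([a['img'][150:290,330:470],b['img'][220:360,220:360]])[:,:,::-1],None,fx=2.8,fy=2.8))"
```

```text
t 6.35 p [ 0.4435 -0.345   0.1925] phi 99.68 tilt [-0.013  0.011 -1.   ] F [-1.3  1.  -3.3] gap 0.029193536407181503
[-0.0013, 0.0007, 0.0154] -0.05
[-0.0013, 0.0007, 0.0154] -0.05
[-0.0013, 0.0007, 0.0154] -0.05
[-0.0013, 0.0007, 0.0154] -0.05
[-0.0013, 0.0007, 0.0154] -0.05
[-0.0013, 0.0007, 0.0154] -0.05
```

View pics/p2.png

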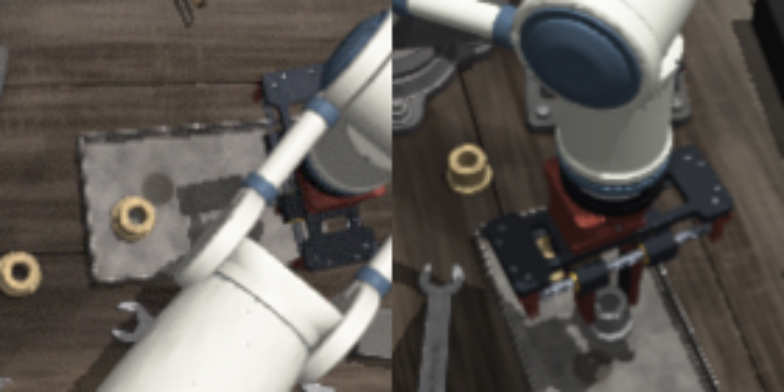

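The side view shows the bush held upright over the tray's empty -y half, and the bronze bush untouched at crop (135,217).

{"method": "apply_moves", "body": {"moves": [[[0, 0, 0.02, 0, 0.1], [0, 0, 0.02, 0, 0.1], [0, 0, 0.02, 0, 0.1], [0, 0, 0.015, 0, 0.1], [0, 0, 0.01, 0, 0.1], [0, 0, 0.005, 0, 0.1], [0, 0, 0.002, 0, 0.1], [0, 0, 0, 0, 0.1]]]}}

```text
time_s: 7.12
eef_pos: [0.4474, -0.3483, 0.1134]
ee_rot: [0.645, 0.764, -0.0, 0.001]
wrist_force: [-0.2, -0.3, -0.5]
finger_gap: 0.0292
gripper_force: 19.7
```

{"method": "apply_moves", "body": {"moves": [[[0, 0, 0.002, 0, 0.1], [0, 0, 0.001, 0, 0.1], [0, 0, 0.001, 0, 0.1], [0, 0, 0, 0, 0.1], [0, 0, 0, 0, 0.1], [0, 0, 0, 0, 0.1], [0, 0, 0, 0, 0.1], [0, 0, 0, 0, 0.1]]]}}

```text
time_s: 7.78
eef_pos: [0.4467, -0.3477, 0.1076]
ee_rot: [0.645, 0.764, -0.0, -0.0]
wrist_force: [0.3, 0.1, -2.0]
finger_gap: 0.0295
gripper_force: 19.7
```

```bash
python3 go.py
```

```text
t 7.7833 p [ 0.4467 -0.3477  0.1076] phi 99.68 tilt [-0. -0. -1.] F [ 0.3  0.1 -2. ] gap 0.029526576197678976
```

{"method": "apply_moves", "body": {"moves": [[[0, 0, 0.004, 0, 0.1], [0, 0, 0.004, 0, 0.1], [0, 0, 0.003, 0, 0.1], [0, 0, 0.002, 0, 0.1], [0, 0, 0.001, 0, 0.1], [0, 0, 0, 0, 0.1], [0, 0, 0, 0, 0.1], [0, 0, 0, 0, 0.1]]]}}

```text
time_s: 8.45
eef_pos: [0.4492, -0.3489, 0.1014]
ee_rot: [0.645, 0.764, 0.001, 0.005]
wrist_force: [-3.3, 7.1, 28.4]
finger_gap: 0.0286
gripper_force: 20.1
```

```bash
python3 go.py
```

```text
t 8.45 p [ 0.4492 -0.3489  0.1014] phi 99.71 tilt [ 0.008 -0.006 -1.   ] F [-3.3  7.1 28.4] gap 0.02860852809226503
```

{"method": "apply_moves", "body": {"moves": [[[0, 0, -0.003, 0, 0.1], [0, 0, -0.002, 0, 0.1], [0, 0, 0, 0, 0.1], [0, 0, 0, 0, 0.1], [0, 0, 0, 0, 0.1], [0, 0, 0, 0, 0.1], [0, 0, 0, 0, 0.1], [0, 0, 0, 0, 0.1]]]}}

```text
time_s: 9.12
eef_pos: [0.4482, -0.3486, 0.1015]
ee_rot: [0.645, 0.764, 0.0, 0.003]
wrist_force: [2.1, 0.9, 10.1]
finger_gap: 0.029
gripper_force: 20.0
```

```bash
python3 go.py
```

```text
t 9.1167 p [ 0.4482 -0.3486  0.1015] phi 99.69 tilt [ 0.005 -0.003 -1.   ] F [ 2.1  0.9 10.1] gap 0.028968989595269192
```

{"method": "apply_moves", "body": {"moves": [[[0, 0, -0.002, 0, 0.1], [0, 0, 0, 0, 0.1], [0, 0, 0, 0, 0.4], [0, 0, 0, 0, 0.6], [0, 0, 0, 0, 0.6], [0, 0, 0, 0, 0.6], [0, 0, 0, 0, 0.6], [0, 0, 0, 0, 0.6]]]}}

```text
time_s: 9.78
eef_pos: [0.4465, -0.3476, 0.1002]
ee_rot: [0.645, 0.764, -0.0, -0.0]
wrist_force: [-0.6, -0.3, 0.1]
finger_gap: 0.0526
gripper_force: 0.0
```

{"method": "apply_moves", "body": {"moves": [[[0, 0, -0.01, 0, 0.6], [0, 0, -0.03, 0, 0.6], [0, 0, -0.04, 0, 0.6], [0, 0, -0.04, 0, 0.6], [0, 0, -0.04, 0, 0.6], [0, 0, -0.04, 0, 0.6], [0, 0, -0.04, 0, 0.6], [0, 0, -0.04, 0, 0.6]]]}}

```text
time_s: 10.45
eef_pos: [0.4461, -0.3473, 0.3837]
ee_rot: [0.645, 0.764, -0.0, 0.001]
wrist_force: [0.7, -0.2, 0.1]
finger_gap: 0.0526
gripper_force: 0.0
```

```bash
python3 - <<'E'
from h import *
b=snap('side');W=cloud(b)
cv2.imwrite('pics/p3.png',cv2.resize(b['img'][250:390,220:380][:,:,::-1],None,fx=4,fy=4,interpolation=cv2.INTER_CUBIC))
V=W.reshape(-1,3);k=V[(np.hypot(V[:,0]-.448,V[:,1]+.349)<.04)&(V[:,2]>.026)&(V[:,2]<.045)];print(len(k),k.mean(0),k.max(0))
E
python3 go.py .505 -.1 .49 100 8
```

```text
119 [ 0.44856408 -0.3566287   0.03361957] [ 0.46419075 -0.33891332  0.03900586]
t 10.5 p [ 0.4462 -0.3473  0.3933] phi 99.67 tilt [ 0.011 -0.009 -1.   ] F [-2.1  2.1  4.8] gap 0.05274824288140714
[0.0292, 0.0124, -0.0121] -0.04
[0.0292, 0.0125, -0.0121] -0.04
[0.0292, 0.0125, -0.0121] -0.04
[0.0292, 0.0125, -0.0121] -0.04
[0.0292, 0.0125, -0.0121] -0.04
[0.0292, 0.0125, -0.0121] -0.04
[0.0292, 0.0126, -0.0121] -0.04
[0.0292, 0.0126, -0.0121] -0.04
```

View pics/p3.png

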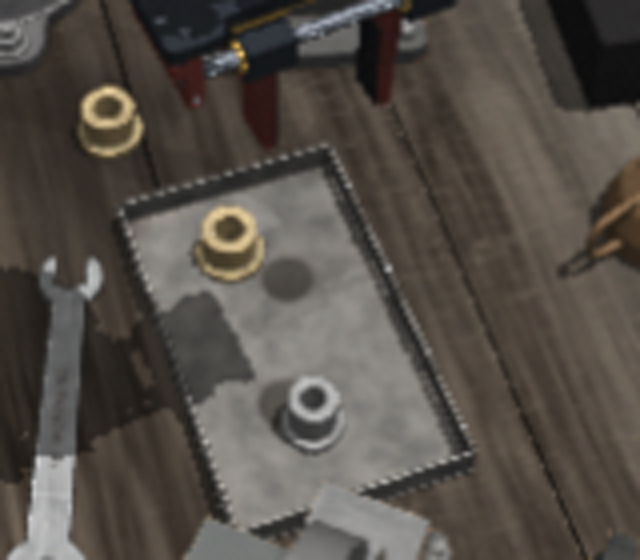

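The steel bush stands upright in the tray's -y half at crop (312,410), with the bronze at (230,240). Now to the roller.

{"method": "apply_moves", "body": {"moves": [[[0, 0, -0.04, 0, 0.6], [0, 0, -0.04, 0, 0.6], [0.02, 0.006, -0.02, 0, 0.6], [0.038, 0.014, 0, 0, 0.6], [0.038, 0.014, 0, 0, 0.6], [0.038, 0.014, 0, 0, 0.6], [0.038, 0.014, 0, 0, 0.6], [0.038, 0.014, 0, 0, 0.6]]]}}

```text
time_s: 11.17
eef_pos: [0.4858, -0.126, 0.4814]
ee_rot: [0.645, 0.764, 0.0, 0.001]
wrist_force: [0.2, 0.1, -0.3]
finger_gap: 0.0524
gripper_force: 0.0
```

{"method": "apply_moves", "body": {"moves": [[[0.039, 0.012, 0, 0, 0.6], [0.04, 0.008, 0, 0, 0.6], [0.041, 0, 0, 0, 0.6], [0.041, 0, 0, 0, 0.6], [0.041, 0, 0, 0, 0.6], [0.041, -0.005, 0, 0, 0.45], [0.041, -0.005, 0, 0, 0.45], [0.041, -0.005, 0, 0, 0.45]]]}}

```text
time_s: 11.83
eef_pos: [0.4352, 0.1949, 0.4813]
ee_rot: [0.645, 0.764, 0.0, 0.0]
wrist_force: [1.6, 0.9, -0.3]
finger_gap: 0.0403
gripper_force: 0.0
```

```bash
python3 go.py .426 .300 .2 29.1 12
```

```text
t 11.8333 p [0.4352 0.1949 0.4813] phi 99.68 tilt [ 0.001  0.    -1.   ] F [ 1.6  0.9 -0.3] gap 0.04029584870527726
[0.0088, 0.0007, 0.0234] 5.88
[0.0088, -0.0002, 0.0234] 5.88
[0.0087, -0.0011, 0.0234] 5.88
[0.0086, -0.002, 0.0234] 5.88
[0.0083, -0.0028, 0.0234] 5.88
[0.008, -0.0037, 0.0234] 5.88
[0.0076, -0.0045, 0.0234] 5.88
[0.0071, -0.0052, 0.0234] 5.88
[0.0065, -0.0059, 0.0234] 5.88
[0.0059, -0.0066, 0.0234] 5.88
[0.0051, -0.0071, 0.0234] 5.88
[0.0044, -0.0076, 0.0234] 5.88
```

{"method": "apply_moves", "body": {"moves": [[[0.009, 0, 0.02, 6, 0.45], [0.009, 0, 0.02, 6, 0.45], [0.009, -0.001, 0.02, 6, 0.45], [0.009, -0.002, 0.02, 6, 0.45], [0.008, -0.003, 0.02, 6, 0.45], [0.008, -0.004, 0.025, 6, 0.45], [0.007, -0.005, 0.025, 6, 0.45], [0.007, -0.005, 0.025, 6, 0.45]]]}}

```text
time_s: 12.5
eef_pos: [0.429, 0.2642, 0.3052]
ee_rot: [0.901, 0.434, 0.001, -0.0]
wrist_force: [0.5, 0.2, -0.3]
finger_gap: 0.0395
gripper_force: 0.0
```

{"method": "apply_moves", "body": {"moves": [[[0.006, -0.006, 0.025, 6, 0.45], [0.004, -0.006, 0.025, 6, 0.45], [0.002, -0.005, 0.025, 6, 0.45], [0, -0.004, 0.025, 4.5, 0.45], [0, 0, 0.02, 0, 0.45], [0, 0, 0.01, 0, 0.45], [0, 0, 0, 0, 0.45], [0, 0, 0, 0, 0.45]]]}}

```text
time_s: 13.17
eef_pos: [0.4231, 0.2877, 0.1763]
ee_rot: [0.968, 0.252, 0.0, -0.0]
wrist_force: [0.3, 0.8, 0.0]
finger_gap: 0.0395
gripper_force: 0.0
```

```bash
python3 go.py .426 .300 .11 29.1 5;python3 - <<'E'
from fit import *
W=cloud(snap('top'))
R,L,sd,n=fit_roller(W,(165,245,145,215),[.505,.344,np.radians(29)]);print('roller',R[:2],np.degrees(R[2]),L,sd,n)
E
```

```text
t 13.1667 p [0.4231 0.2877 0.1763] phi 29.2 tilt [ 0.  0. -1.] F [0.3 0.8 0. ] gap 0.0395167105349652
[0.0017, -0.0019, 0.0133] 0.02
[0.0017, -0.0019, 0.0133] 0.02
[0.0017, -0.0019, 0.0133] 0.02
[0.0017, -0.0019, 0.0133] 0.02
[0.0017, -0.0019, 0.0133] 0.02
roller [0.55943277 0.37380694] 2.5462083377941243 0.018239926476203497 0.001375676555622226 9
```

{"method": "apply_moves", "body": {"moves": [[[0.001, -0.005, 0.015, 0, 0.45], [0.001, -0.005, 0.015, 0, 0.45], [0.001, 0, 0.015, 0, 0.45], [0, 0, 0.013, 0, 0.45], [0, 0, 0.01, 0, 0.45], [0, 0, 0, 0, 0.45], [0.005, 0, 0, 0, 0.45], [0.005, 0, 0, 0, 0.45]]]}}

```text
time_s: 13.88
eef_pos: [0.4303, 0.3032, 0.1089]
ee_rot: [0.968, 0.252, 0.001, -0.0]
wrist_force: [1.1, 1.5, -0.4]
finger_gap: 0.0394
gripper_force: 0.0
```

{"method": "apply_moves", "body": {"moves": [[[0.003, 0, 0, 0, 0.45], [0.003, 0, 0, 0, 0.45], [0.003, 0, 0, 0, 0.45], [0.003, 0, 0, 0, 0.45], [0.003, 0, 0, 0, 0.45], [0.003, 0, 0, 0, 0.45], [0.003, 0, 0, 0, 0.45], [0, 0, 0, 0, 0.45]]]}}

```text
time_s: 14.55
eef_pos: [0.4478, 0.3131, 0.1077]
ee_rot: [0.968, 0.252, -0.001, 0.0]
wrist_force: [-3.3, -2.0, 1.4]
finger_gap: 0.0395
gripper_force: 1.4
```

```bash
python3 go.py .4636 .3209 .11 29.1 5;python3 - <<'E'
from h import *
a=snap('top');b=snap('side')
cv2.imwrite('pics/p4.png',np.vstack([cv2.resize(i[:,:,::-1],None,fx=3,fy=3) for i in (a['img'][170:270,130:270],)]+[cv2.resize(b['img'][120:200,180:320][:,:,::-1],None,fx=3,fy=3)]))
E
```

```text
t 14.55 p [0.4478 0.3131 0.1077] phi 29.19 tilt [-0.001 -0.001 -1.   ] F [-3.3 -2.   1.4] gap 0.03948769026346119
[0.0035, 0.0002, -0.0005] 0.02
[0.0035, 0.0002, -0.0005] 0.02
[0.0035, 0.0002, -0.0005] 0.02
[0.0035, 0.0002, -0.0005] 0.02
[0.0035, 0.0002, -0.0005] 0.02
```

View pics/p4.png

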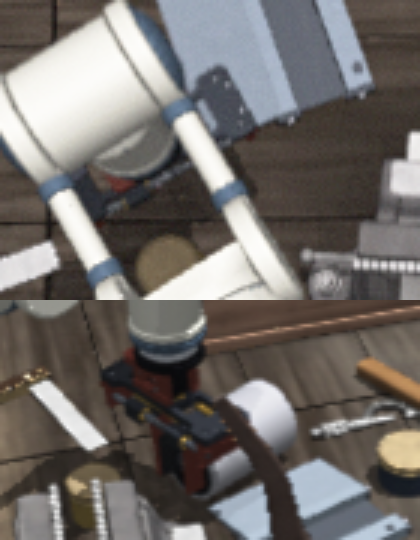

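The top view has the arm hiding the roller. The side view shows both fingers bearing on its -y end face, with 4 N sliding force, so the slide is working. I'll finish it.

{"method": "apply_moves", "body": {"moves": [[[0.003, 0, 0, 0, 0.45], [0.003, 0, 0, 0, 0.45], [0.003, 0, 0, 0, 0.45], [0.003, 0, 0, 0, 0.45], [0.003, 0, 0, 0, 0.45], [0.002, 0, 0, 0, 0.45], [0, 0, 0, 0, 0.45], [0, 0, 0, 0, 0.45]]]}}

```text
time_s: 15.32
eef_pos: [0.4625, 0.3213, 0.1076]
ee_rot: [0.968, 0.252, -0.0, 0.0]
wrist_force: [-3.4, -1.1, 2.3]
finger_gap: 0.0396
gripper_force: 1.8
```

{"method": "apply_moves", "body": {"moves": [[[-0.005, 0, 0, 0, 0.45], [-0.01, 0, 0, 0, 0.45], [-0.005, 0, 0, 0, 0.45], [0, 0, -0.02, 0, 0.45], [0, 0, -0.04, 0, 0.45], [0, 0, -0.04, 0, 0.45], [0, 0, -0.03, 0, 0.45], [0, 0, 0, 0, 0.6]]]}}

```text
time_s: 15.98
eef_pos: [0.4469, 0.3126, 0.2464]
ee_rot: [0.968, 0.252, 0.007, -0.002]
wrist_force: [0.6, 0.0, 1.6]
finger_gap: 0.0429
gripper_force: 0.0
```

```bash
python3 go.py; python3 - <<'E'
from fit import *
for n in('side','top'):
    V=cloud(snap(n)).reshape(1,-1,3)
    try:
        R,L,sd,k=fit_roller(V,(0,1,0,V.shape[1]),[.527,.358,np.radians(29)],.045);print(n,R[:2],np.degrees(R[2]),L,sd,k)
    except Exception as e: print(n,e)
E
```

```text
t 15.9833 p [0.4469 0.3126 0.2464] phi 29.18 tilt [ 0.012  0.007 -1.   ] F [0.6 0.  1.6] gap 0.04287973121816554
side [0.52929202 0.35756437] 28.870325517543062 0.1312965384813377 0.0020804432710209457 391
top [0.5286056  0.35898048] 29.87037666107904 0.12124645854761451 0.0015452504060624076 75
```

```bash
python3 go.py .490 .424 .2 119.1 14
```

```text
t 16.0833 p [0.4457 0.3119 0.2395] phi 29.18 tilt [ 0.004  0.002 -1.   ] F [ 0.1 -0.1 -0.3] gap 0.050212789592733884
[0.0067, -0.0054, 0.0028] -6.42
[0.0072, -0.0047, 0.0028] -6.42
[0.0077, -0.0038, 0.0028] -6.42
[0.0081, -0.0029, 0.0028] -6.42
[0.0084, -0.002, 0.0028] -6.42
[0.0085, -0.0011, 0.0028] -6.42
[0.0086, -0.0001, 0.0028] -6.42
[0.0086, 0.0009, 0.0028] -6.42
[0.0084, 0.0018, 0.0028] -6.42
[0.0082, 0.0027, 0.0028] -6.42
[0.0078, 0.0036, 0.0028] -6.42
[0.0073, 0.0045, 0.0028] -6.42
[0.0068, 0.0053, 0.0028] -6.42
[0.0062, 0.006, 0.0028] -6.42
```

{"method": "apply_moves", "body": {"moves": [[[0.007, -0.005, 0, -6.4, 1], [0.007, -0.005, 0, -6.4, 1], [0.008, -0.004, 0, -6.4, 1], [0.008, -0.003, 0, -6.4, 1], [0.008, -0.002, 0, -6.4, 1], [0.009, -0.001, 0, -6.4, 1], [0.009, 0, 0, -6.4, 1], [0.009, 0.001, 0, -6.4, 1]]]}}

```text
time_s: 16.75
eef_pos: [0.471, 0.3766, 0.2348]
ee_rot: [0.762, 0.647, -0.002, -0.0]
wrist_force: [0.2, -0.4, -0.5]
finger_gap: 0.0877
gripper_force: 0.0
```

{"method": "apply_moves", "body": {"moves": [[[0.008, 0.002, 0.005, -6.4, 1], [0.008, 0.003, 0.005, -6.4, 1], [0.008, 0.004, 0.005, -6.4, 1], [0.007, 0.005, 0.01, -6.4, 1], [0.007, 0.005, 0.01, -6.4, 1], [0.006, 0.006, 0.005, -6.6, 1], [0, 0, 0, 0, 1], [0, 0, 0, 0, 1]]]}}

```text
time_s: 17.42
eef_pos: [0.4909, 0.4234, 0.1949]
ee_rot: [0.509, 0.861, -0.002, -0.001]
wrist_force: [0.5, 0.5, 0.2]
finger_gap: 0.0878
gripper_force: 0.0
```

```bash
python3 go.py .492 .422 .112 119.1 5
```

```text
t 17.4167 p [0.4909 0.4234 0.1949] phi 118.81 tilt [-0.003 -0.003 -1.   ] F [0.5 0.5 0.2] gap 0.08783225282941533
[-0.0004, 0.0001, 0.0166] -0.06
[-0.0004, 0.0, 0.0166] -0.06
[-0.0004, 0.0, 0.0166] -0.06
[-0.0004, 0.0, 0.0166] -0.06
[-0.0004, 0.0, 0.0166] -0.06
```

{"method": "apply_moves", "body": {"moves": [[[0, 0, 0.02, 0, 1], [0, 0, 0.02, 0, 1], [0, 0, 0.02, 0, 1], [0, 0, 0.016, 0, 1], [0, 0, 0.008, 0, 1], [-0.005, 0, 0, 0, 1], [-0.004, 0, 0, 0, 1], [-0.004, 0, 0, 0, 1]]]}}

```text
time_s: 18.08
eef_pos: [0.4986, 0.4122, 0.1153]
ee_rot: [0.508, 0.861, 0.001, 0.001]
wrist_force: [-0.1, -0.5, 1.3]
finger_gap: 0.088
gripper_force: 0.0
```

{"method": "apply_moves", "body": {"moves": [[[-0.003, 0, 0, 0, 1], [-0.002, 0, 0, 0, 1], [-0.002, 0, 0, 0, 1], [0, 0, 0, 0, 1], [0, 0, 0, 0, 1], [0, 0, 0, 0, 1], [0, 0, 0, 0, 1], [0, 0, 0, 0, 1]]]}}

```text
time_s: 18.75
eef_pos: [0.5012, 0.4064, 0.1135]
ee_rot: [0.508, 0.862, -0.0, -0.0]
wrist_force: [-0.2, -0.3, -0.4]
finger_gap: 0.0878
gripper_force: 0.0
```

```bash
cat > see.py <<'E'
from fit import *
import sys
# usage see.py gx gy gang zc : roller pose in world and rest frame
REST=np.array([.58494,.20221,np.radians(-70.25)])
s=monitor.get_state()
for n in('side','top'):
    V=cloud(snap(n)).reshape(1,-1,3);g=list(map(float,sys.argv[1:5]))
    try:
        R,L,sd,k=fit_roller(V,(0,1,0,V.shape[1]),[g[0],g[1],np.radians(g[2])],g[3],True)
        print(n,R[:2].round(4),np.degrees(R[2]).round(1),'z',R[3].round(4),'L',L.round(3),sd.round(4),k,'| rest',((R[:2]-REST[:2])@rot(REST[2])).round(4),'skew',(np.degrees(R[2]-REST[2])-90).round(1))
    except Exception as e: print(n,e)
p=np.array(s['eef_pos']);print('TCP rest',((p[:2]-REST[:2])@rot(REST[2])).round(4),p[2])
E
python3 go.py;python3 see.py .528 .358 29 .045
```

```text
t 18.75 p [0.5012 0.4064 0.1135] phi 118.99 tilt [-0. -0. -1.] F [-0.2 -0.3 -0.4] gap 0.08777226286394654
side [0.5269 0.3604] 27.5 z 0.0516 L 0.132 0.0024 210 | rest [-0.1685 -0.0012] skew 7.8
top [0.531  0.3531] 28.6 z 0.045 L 0.128 0.0019 981 | rest [-0.1602  0.0002] skew 8.8
TCP rest [-0.2205 -0.0099] 0.1134849229099376
```

{"method": "apply_moves", "body": {"moves": [[[-0.001, 0.005, 0, 0, 1], [-0.002, 0.004, 0, 1, 1], [-0.002, 0, 0, 1.5, 1], [-0.002, 0, 0, 1.5, 1], [-0.002, 0, 0, 1.5, 1], [-0.002, 0, 0, 1.5, 1], [-0.002, 0, 0, 1.5, 1], [-0.002, 0, 0, 0.7, 1]]]}}

```text
time_s: 19.52
eef_pos: [0.5156, 0.3968, 0.1136]
ee_rot: [0.576, 0.817, -0.0, 0.0]
wrist_force: [0.3, -0.5, -0.7]
finger_gap: 0.088
gripper_force: 0.0
```

{"method": "apply_moves", "body": {"moves": [[[-0.002, 0, 0, 0, 1], [-0.002, 0, 0, 0, 1], [-0.001, 0, 0, 0, 1], [0, 0, 0, 0, 1], [0, 0, 0, 0, 1], [0, 0, 0, 0, 1], [0, 0, 0, 0, 1], [0, 0, 0, 0, 1]]]}}

```text
time_s: 20.18
eef_pos: [0.5171, 0.3925, 0.1136]
ee_rot: [0.575, 0.818, -0.0, -0.0]
wrist_force: [-0.1, -0.1, -0.5]
finger_gap: 0.0878
gripper_force: 0.0
```

```bash
python3 go.py;python3 see.py .535 .345 20 .045;python3 - <<'E'
from h import *
from fit import rot
f=dict(np.load('/tmp/top.npz'));im=f['img'][:,:,::-1].copy()
K=np.array([[f['fx'],0,f['cx']],[0,f['fy'],f['cy']],[0,0,1.]])
def pj(p): return cv2.projectPoints(np.array(p,float),cv2.Rodrigues(f['R'])[0],f['t'],K,f['dist_coeffs'])[0].reshape(-1,2)
big=cv2.resize(im[110:250,140:300],None,fx=4,fy=4,interpolation=cv2.INTER_CUBIC)
M=rot(np.radians(-70.25))
for x,z in((-.12,0),(-.04,.016),(-.0255,.016),(.0255,.016),(.05,.016)):
    q=[np.r_[M@[x,y]+[.58494,.20221],z] for y in(-.078,.078)]
    a,b=((pj(q)-[140,110]+.5)*4).astype(int);cv2.line(big,tuple(map(int,a)),tuple(map(int,b)),(0,0,255),1)
cv2.imwrite('pics/p5.png',big)
E
```

```text
t 20.1833 p [0.5171 0.3925 0.1136] phi 109.79 tilt [-0.  0. -1.] F [-0.1 -0.1 -0.5] gap 0.08778081973630657
side [0.5386 0.347 ] 21.5 z 0.0595 L 0.131 0.0023 162 | rest [-0.1519  0.0053] skew 1.8
top [0.5421 0.3318] 29.1 z 0.0451 L 0.127 0.0019 1009 | rest [-0.1364  0.0034] skew 9.4
TCP rest [-0.202   0.0005] 0.11363515160412377
```

View pics/p5.png

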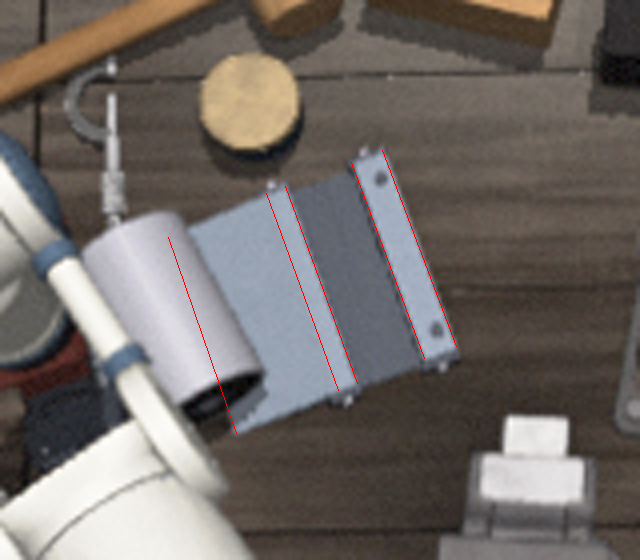

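The overlay matches the rest's edges: foot (168,237)-(236,433), channel and crest lines. The roller only rolled forward without yawing: it is still skewed 9.4° at rest (-0.136, +0.003), and the micrometer hasn't moved. To square it up I'll push its +y end face with both fingers aligned to the rest, so the off-centre contact turns it and slides it slightly back.

{"method": "apply_moves", "body": {"moves": [[[0.01, 0, -0.02, 0, 1], [0, 0, -0.035, 0, 0.6], [0, 0, -0.035, 0, 0.45], [0, 0.015, 0, -6.5, 0.45], [0, 0.015, 0, -6.5, 0.45], [0, 0.015, 0, -6.5, 0.45], [0, 0.015, 0, -6.5, 0.45], [0, 0.015, 0, -6.5, 0.45]]]}}

```text
time_s: 20.95
eef_pos: [0.5768, 0.442, 0.2037]
ee_rot: [0.321, 0.947, -0.0, 0.0]
wrist_force: [0.2, -0.8, 0.8]
finger_gap: 0.0448
gripper_force: 0.0
```

```bash
python3 go.py .634 .376 .2 199.75 9;python3 see.py .5421 .3318 29 .045
```

```text
t 20.95 p [0.5768 0.442  0.2037] phi 142.58 tilt [ 0. -0. -1.] F [ 0.2 -0.8  0.8] gap 0.04476240034378011
[-0.0095, -0.002, 0.0004] -6.35
[-0.0092, -0.003, 0.0004] -6.35
[-0.0088, -0.004, 0.0004] -6.35
[-0.0083, -0.005, 0.0004] -6.35
[-0.0077, -0.0059, 0.0004] -6.35
[-0.007, -0.0067, 0.0004] -6.35
[-0.0063, -0.0074, 0.0004] -6.35
[-0.0054, -0.0081, 0.0004] -6.35
[-0.0045, -0.0086, 0.0004] -6.35
side [0.5443 0.3278] 29.4 z 0.0412 L 0.133 0.0019 447 | rest [-0.1319  0.0041] skew 9.7
top [0.5423 0.3315] 29.2 z 0.0449 L 0.128 0.0018 1227 | rest [-0.1361  0.0035] skew 9.5
TCP rest [-0.2285  0.0734] 0.2036593964442959
```

{"method": "apply_moves", "body": {"moves": [[[-0.009, -0.002, 0, -6.5, 0.45], [-0.009, -0.003, 0, -6.5, 0.45], [-0.009, -0.004, 0, -6.5, 0.45], [-0.008, -0.005, 0, -6.5, 0.45], [-0.008, -0.006, 0, -6.5, 0.45], [-0.007, -0.007, 0, -6.5, 0.45], [-0.006, -0.007, 0, -6.5, 0.45], [-0.005, -0.008, 0, -6.5, 0.45]]]}}

```text
time_s: 21.72
eef_pos: [0.6255, 0.3831, 0.2038]
ee_rot: [-0.125, 0.992, -0.0, -0.0]
wrist_force: [0.4, -0.4, -0.1]
finger_gap: 0.0392
gripper_force: 0.0
```

{"method": "apply_moves", "body": {"moves": [[[-0.004, -0.008, 0, -5, 0.45], [0, 0, 0, 0, 0.45], [0, 0, 0, 0, 0.45], [0, 0, 0, 0, 0.45], [0, 0, 0, 0, 0.45], [0, 0, 0, 0, 0.45], [0, 0, 0, 0, 0.45], [0, 0, 0, 0, 0.45]]]}}

```text
time_s: 22.38
eef_pos: [0.6314, 0.3773, 0.2037]
ee_rot: [-0.167, 0.986, 0.0, -0.0]
wrist_force: [0.6, 0.1, -0.1]
finger_gap: 0.0394
gripper_force: 0.0
```

```bash
python3 go.py .634 .376 .112 199.75 5
```

```text
t 22.3833 p [0.6314 0.3773 0.2037] phi -160.73 tilt [-0.  0. -1.] F [ 0.6  0.1 -0.1] gap 0.03940200393388689
[-0.0004, -0.0004, 0.0183] -0.1
[-0.0004, -0.0004, 0.0183] -0.1
[-0.0004, -0.0004, 0.0183] -0.1
[-0.0004, -0.0004, 0.0183] -0.1
[-0.0004, -0.0004, 0.0183] -0.1
```

{"method": "apply_moves", "body": {"moves": [[[0, 0, 0.02, -0.5, 0.45], [0, 0, 0.025, 0, 0.45], [0, 0, 0.025, 0, 0.45], [0, 0, 0.015, 0, 0.45], [0, 0, 0.006, 0, 0.45], [0.004, 0, 0, 0, 0.45], [0.005, 0, 0, 0, 0.45], [0.004, 0, 0, 0, 0.45]]]}}

```text
time_s: 23.05
eef_pos: [0.6196, 0.3728, 0.1149]
ee_rot: [-0.172, 0.985, 0.0, 0.001]
wrist_force: [1.4, -0.1, 0.8]
finger_gap: 0.0396
gripper_force: 0.0
```

{"method": "apply_moves", "body": {"moves": [[[0.003, 0, 0, 0, 0.45], [0.003, 0, 0, 0, 0.45], [0.002, 0, 0, 0, 0.45], [0.002, 0, 0, 0, 0.45], [0.002, 0, 0, 0, 0.45], [0.002, 0, 0, 0, 0.45], [0.002, 0, 0, 0, 0.45], [0, 0, 0, 0, 0.45]]]}}

```text
time_s: 23.72
eef_pos: [0.6055, 0.3674, 0.115]
ee_rot: [-0.172, 0.985, 0.001, 0.003]
wrist_force: [4.5, 1.6, 3.3]
finger_gap: 0.0396
gripper_force: 2.5
```

```bash
python3 go.py; python3 see.py .5401 .3298 24 .045
```

```text
t 23.7167 p [0.6055 0.3674 0.115 ] phi -160.22 tilt [ 0.005  0.002 -1.   ] F [4.5 1.6 3.3] gap 0.039580688672733164
side [0.5396 0.33  ] 25.6 z 0.0429 L 0.139 0.0019 472 | rest [-0.1356  0.0005] skew 5.9
top [0.5364 0.3315] 24.1 z 0.0463 L 0.129 0.0018 260 | rest [-0.1381 -0.002 ] skew 4.4
TCP rest [-0.1486  0.0752] 0.1149698413320352
```

{"method": "apply_moves", "body": {"moves": [[[0.002, 0, 0, 0, 0.45], [0.002, 0, 0, 0, 0.45], [0.002, 0, 0, 0, 0.45], [0.001, 0, 0, 0, 0.45], [0, 0, 0, 0, 0.45], [0, 0, 0, 0, 0.45], [0, 0, 0, 0, 0.45], [0, 0, 0, 0, 0.45]]]}}

```text
time_s: 24.48
eef_pos: [0.5987, 0.365, 0.114]
ee_rot: [-0.172, 0.985, 0.0, 0.002]
wrist_force: [5.2, 1.7, 3.6]
finger_gap: 0.0395
gripper_force: 2.5
```

```bash
python3 go.py; python3 see.py .5351 .3298 22 .045
```

```text
t 24.4833 p [0.5987 0.365  0.114 ] phi -160.22 tilt [ 0.003  0.001 -1.   ] F [5.2 1.7 3.6] gap 0.0394644510234527
side [0.5334 0.3289] 22.8 z 0.0425 L 0.14 0.002 474 | rest [-0.1367 -0.0057] skew 3.0
top [0.532  0.3305] 22.2 z 0.046 L 0.119 0.0018 262 | rest [-0.1387 -0.0064] skew 2.4
TCP rest [-0.1485  0.0679] 0.11403616145870116
```

{"method": "apply_moves", "body": {"moves": [[[-0.01, 0, 0, 0, 0.45], [-0.015, 0, 0, 0, 0.45], [0, 0, -0.02, 0, 0.45], [0, 0, -0.04, 0, 0.45], [0, 0.0, -0.03, 0, 0.45], [0, -0.015, 0, 6.5, 1], [0, -0.015, 0, 6.5, 1], [0, -0.015, 0, 6.5, 1]]]}}

```text
time_s: 25.25
eef_pos: [0.6313, 0.3295, 0.2031]
ee_rot: [-0.0, 1.0, 0.0, -0.0]
wrist_force: [-0.8, 0.8, 0.0]
finger_gap: 0.0561
gripper_force: 0.0
```

```bash
python3 go.py .505 .405 .2 110.75 11; python3 see.py .532 .3305 22 .045
```

```text
t 25.25 p [0.6313 0.3295 0.2031] phi -180.0 tilt [-0.  0. -1.] F [-0.8  0.8  0. ] gap 0.0560562018759928
[0.0115, 0.0069, 0.0003] 6.3
[0.0122, 0.0056, 0.0003] 6.3
[0.0127, 0.0042, 0.0003] 6.3
[0.0131, 0.0028, 0.0003] 6.3
[0.0133, 0.0013, 0.0003] 6.3
[0.0134, -0.0001, 0.0003] 6.3
[0.0133, -0.0016, 0.0003] 6.3
[0.013, -0.0031, 0.0003] 6.3
[0.0126, -0.0045, 0.0003] 6.3
[0.0121, -0.0058, 0.0003] 6.3
[0.0113, -0.0071, 0.0003] 6.3
side [0.5299 0.327 ] 22.2 z 0.0413 L 0.131 0.0019 459 | rest [-0.136  -0.0096] skew 2.4
top [0.5853 0.3528] 23.0 z 0.0459 L 0.007 0.002 27 | rest [-0.1416  0.0512] skew 3.3
TCP rest [-0.1041  0.0867] 0.20314860056153378
```

{"method": "apply_moves", "body": {"moves": [[[0.012, 0.006, 0, 6.3, 1], [0.012, 0.005, 0, 6.3, 1], [0.013, 0.004, 0, 6.3, 1], [0.013, 0.003, 0, 6.3, 1], [0.013, 0.001, 0, 6.3, 1], [0.013, 0, 0, 6.3, 1], [0.013, -0.001, 0, 6.3, 1], [0.013, -0.003, 0, 6.3, 1]]]}}

```text
time_s: 26.02
eef_pos: [0.5387, 0.3836, 0.2021]
ee_rot: [0.424, 0.906, -0.001, -0.001]
wrist_force: [-0.1, -0.1, 0.0]
finger_gap: 0.088
gripper_force: 0.0
```

{"method": "apply_moves", "body": {"moves": [[[0.013, -0.004, 0, 6.3, 1], [0.012, -0.006, 0, 6.3, 1], [0.012, -0.007, 0, 6.3, 1], [0, 0, 0, 0, 1], [0, 0, 0, 0, 1], [0, 0, 0, 0, 1], [0, 0, 0, 0, 1], [0, 0, 0, 0, 1]]]}}

```text
time_s: 26.68
eef_pos: [0.5058, 0.4037, 0.2024]
ee_rot: [0.566, 0.824, -0.0, -0.0]
wrist_force: [0.0, 0.2, -0.5]
finger_gap: 0.0877
gripper_force: 0.0
```

```bash
python3 go.py .507 .400 .112 110.75 5; python3 see.py .532 .3305 22 .045
```

```text
t 26.6833 p [0.5058 0.4037 0.2024] phi 111.05 tilt [-0. -0. -1.] F [ 0.   0.2 -0.5] gap 0.08770380829542851
[-0.0008, -0.0, 0.0181] 0.06
[-0.0008, -0.0, 0.0181] 0.06
[-0.0008, -0.0, 0.0181] 0.06
[-0.0008, -0.0, 0.0181] 0.06
[-0.0008, -0.0, 0.0181] 0.06
side [0.5294 0.3272] 22.4 z 0.0418 L 0.131 0.0019 468 | rest [-0.1364 -0.01  ] skew 2.6
top [0.5286 0.3305] 22.4 z 0.045 L 0.129 0.0019 1206 | rest [-0.1398 -0.0097] skew 2.6
TCP rest [-0.2164 -0.0064] 0.2024308810607873
```

{"method": "apply_moves", "body": {"moves": [[[0, 0, 0.02, 0, 1], [0, 0, 0.025, 0, 1], [0, 0, 0.025, 0, 1], [0, 0, 0.012, 0, 1], [0, 0, 0.006, 0, 1], [-0.006, 0, 0, 0, 1], [-0.006, 0, 0, 0, 1], [-0.005, 0, 0, 0, 1]]]}}

```text
time_s: 27.45
eef_pos: [0.5124, 0.3879, 0.1167]
ee_rot: [0.567, 0.824, 0.001, 0.001]
wrist_force: [-0.4, -0.4, 0.0]
finger_gap: 0.0875
gripper_force: 0.0
```

{"method": "apply_moves", "body": {"moves": [[[-0.004, 0, 0, 0, 1], [-0.004, 0, 0, 0, 1], [-0.005, 0, 0, 0, 1], [-0.005, 0, 0, 0.2, 1], [-0.005, 0, 0, 0.2, 1], [-0.005, 0, 0, 0.2, 1], [-0.005, 0, 0, 0.2, 1], [-0.005, 0, 0, 0.2, 1]]]}}

```text
time_s: 28.12
eef_pos: [0.5248, 0.3542, 0.1162]
ee_rot: [0.573, 0.819, 0.002, -0.001]
wrist_force: [-2.7, 8.2, 4.9]
finger_gap: 0.0883
gripper_force: 3.6
```

```bash
python3 go.py; python3 see.py .540 .29 22 .05
```

```text
t 28.1167 p [0.5248 0.3542 0.1162] phi 110.05 tilt [ 0.001  0.004 -1.   ] F [-2.7  8.2  4.9] gap 0.08827568960188016
side [0.54   0.3038] 20.6 z 0.0497 L 0.133 0.0022 334 | rest [-0.1108 -0.008 ] skew 0.9
top [0.5404 0.299 ] 20.3 z 0.0494 L 0.128 0.0019 796 | rest [-0.1062 -0.0092] skew 0.5
TCP rest [-0.1634 -0.0052] 0.11617239809847577
```

{"method": "apply_moves", "body": {"moves": [[[-0.005, 0, -0.001, 0.2, 1], [-0.005, 0, -0.001, 0, 1], [-0.005, 0, -0.001, 0, 1], [-0.005, 0, -0.001, 0, 1], [-0.005, 0, -0.001, 0, 1], [-0.005, 0, -0.001, 0, 1], [-0.005, 0, -0.001, 0, 1], [-0.005, 0, -0.001, 0, 1]]]}}

```text
time_s: 28.88
eef_pos: [0.5382, 0.3164, 0.1237]
ee_rot: [0.575, 0.818, 0.001, -0.001]
wrist_force: [-2.1, 6.9, 3.9]
finger_gap: 0.088
gripper_force: 3.6
```

{"method": "apply_moves", "body": {"moves": [[[-0.005, 0, -0.001, 0, 1], [-0.005, 0, -0.001, 0, 1], [-0.004, 0, -0.001, 0, 1], [-0.003, 0, 0, 0, 1], [-0.003, 0, 0, 0, 1], [0, 0, 0, 0, 1], [0, 0, 0, 0, 1], [0, 0, 0, 0, 1]]]}}

```text
time_s: 29.55
eef_pos: [0.5451, 0.2963, 0.1255]
ee_rot: [0.575, 0.818, -0.0, -0.0]
wrist_force: [-0.4, 2.2, 2.0]
finger_gap: 0.088
gripper_force: 1.3
```

```bash
python3 go.py; python3 see.py .56 .245 20 .06
```

```text
t 29.55 p [0.5451 0.2963 0.1255] phi 109.78 tilt [-0.  0. -1.] F [-0.4  2.2  2. ] gap 0.08804453937045909
side [0.5619 0.2424] 19.5 z 0.0589 L 0.132 0.0021 494 | rest [-0.0457 -0.0081] skew -0.3
top [0.5611 0.2425] 20.2 z 0.061 L 0.128 0.0018 757 | rest [-0.046  -0.0088] skew 0.5
TCP rest [-0.102  -0.0057] 0.12546500451369097
```

{"method": "apply_moves", "body": {"moves": [[[-0.003, 0, 0, 0, 1], [-0.003, 0, 0, 0, 1], [-0.003, 0, 0, 0, 1], [-0.003, 0, 0, 0, 1], [-0.003, 0, 0, 0, 1], [-0.003, 0, 0, 0, 1], [-0.003, 0, 0, 0, 1], [-0.002, 0, 0, 0, 1]]]}}

```text
time_s: 30.32
eef_pos: [0.5531, 0.274, 0.1255]
ee_rot: [0.575, 0.818, -0.0, 0.0]
wrist_force: [1.5, -0.7, 0.5]
finger_gap: 0.0879
gripper_force: 0.0
```

{"method": "apply_moves", "body": {"moves": [[[-0.002, 0, 0, 0, 1], [-0.002, 0, 0, 0, 1], [0, 0, 0, 0, 1], [0, 0, 0, 0, 1], [0, 0, 0, 0, 1], [0, 0, 0, 0, 1], [0, 0, 0, 0, 1], [0, 0, 0, 0, 1]]]}}

```text
time_s: 30.98
eef_pos: [0.5542, 0.271, 0.1256]
ee_rot: [0.575, 0.818, -0.0, -0.0]
wrist_force: [-0.7, 0.2, 0.0]
finger_gap: 0.0875
gripper_force: 0.0
```

```bash
python3 go.py; python3 see.py .58 .205 20 .055
```

```text
t 30.9833 p [0.5542 0.271  0.1256] phi 109.79 tilt [-0. -0. -1.] F [-0.7  0.2  0. ] gap 0.08747542420747191
side [0.5791 0.1998] 23.2 z 0.0516 L 0.127 0.002 494 | rest [ 0.0003 -0.0063] skew 3.4
top [0.5767 0.1992] 19.5 z 0.0533 L 0.128 0.0019 941 | rest [ 0.0001 -0.0088] skew -0.2
TCP rest [-0.0751 -0.0057] 0.12558646529973008
```

```bash
python3 - <<'E'
from h import *
for n in('top','side'):
    V=cloud(dict(np.load(f'/tmp/{n}.npz'))).reshape(-1,3)
    for y0,y1 in((.02,.06),(.06,.1),(.1,.15)):
        for z0 in(.02,.1):
            k=V[(V[:,1]>y0)&(V[:,1]<y1)&(V[:,2]>z0)&(V[:,2]<.25)&(V[:,0]>.3)&(V[:,0]<.52)]
            print(n,y0,z0,len(k),np.percentile(k,[98],0).round(3) if len(k) else '')
E
python3 go.py .47 .16 .25 19.75 10
```

```text
top 0.02 0.02 717 [[0.451 0.06  0.197]]
top 0.02 0.1 540 [[0.453 0.06  0.198]]
top 0.06 0.02 882 [[0.457 0.099 0.197]]
top 0.06 0.1 882 [[0.457 0.099 0.197]]
top 0.1 0.02 468 [[0.429 0.131 0.197]]
top 0.1 0.1 361 [[0.43  0.129 0.198]]
side 0.02 0.02 1775 [[0.453 0.059 0.191]]
side 0.02 0.1 891 [[0.451 0.059 0.192]]
side 0.06 0.02 553 [[0.457 0.099 0.193]]
side 0.06 0.1 511 [[0.457 0.099 0.193]]
side 0.1 0.02 152 [[0.428 0.13  0.194]]
side 0.1 0.1 152 [[0.428 0.13  0.194]]
t 31.0833 p [0.5542 0.2709 0.1257] phi 109.79 tilt [ 0.  0. -1.] F [-0.1 -0.2 -0.4] gap 0.08762331746164033
[-0.0076, -0.0117, -0.0124] 9.0
[-0.0093, -0.0104, -0.0124] 9.0
[-0.0108, -0.0088, -0.0124] 9.0
[-0.0121, -0.007, -0.0124] 9.0
[-0.013, -0.005, -0.0124] 9.0
[-0.0136, -0.0029, -0.0124] 9.0
[-0.0139, -0.0007, -0.0124] 9.0
[-0.0139, 0.0015, -0.0124] 9.0
[-0.0135, 0.0036, -0.0124] 9.0
[-0.0127, 0.0057, -0.0124] 9.0
```

{"method": "apply_moves", "body": {"moves": [[[0.01, 0, -0.02, 0, 1], [0, 0, -0.04, 0, 0.6], [0, 0, -0.04, 0, 0.45], [0, 0, -0.025, 6.9, 0.45], [0, 0, 0, 6.9, 0.45], [0, 0, 0, 6.9, 0.45], [0, 0, 0, 6.9, 0.45], [0, 0, 0, 6.9, 0.45]]]}}

```text
time_s: 31.75
eef_pos: [0.5509, 0.2803, 0.2509]
ee_rot: [0.794, 0.608, 0.0, 0.0]
wrist_force: [-0.3, 0.1, -0.3]
finger_gap: 0.0447
gripper_force: 0.0
```

```bash
python3 go.py .492 .177 .25 19.75 8
```

```text
t 31.75 p [0.5509 0.2803 0.2509] phi 74.94 tilt [ 0.  0. -1.] F [-0.3  0.1 -0.3] gap 0.044726845432989285
[-0.0144, -0.0038, 0.0001] 6.9
[-0.0147, -0.002, 0.0001] 6.9
[-0.0149, -0.0002, 0.0001] 6.9
[-0.0148, 0.0016, 0.0001] 6.9
[-0.0145, 0.0033, 0.0001] 6.9
[-0.014, 0.0051, 0.0001] 6.9
[-0.0133, 0.0067, 0.0001] 6.9
[-0.0124, 0.0082, 0.0001] 6.9
```

{"method": "apply_moves", "body": {"moves": [[[-0.014, -0.004, 0, 6.9, 0.45], [-0.015, -0.002, 0, 6.9, 0.45], [-0.015, 0, 0, 6.9, 0.45], [-0.015, 0.002, 0, 6.9, 0.45], [-0.014, 0.003, 0, 6.9, 0.45], [-0.014, 0.005, 0, 6.9, 0.45], [-0.013, 0.007, 0, 6.9, 0.45], [-0.012, 0.008, 0, 6.7, 0.45]]]}}

```text
time_s: 32.42
eef_pos: [0.4929, 0.1764, 0.2507]
ee_rot: [0.985, 0.173, 0.0, 0.0]
wrist_force: [-0.4, -0.4, 0.3]
finger_gap: 0.0394
gripper_force: 0.0
```

{"method": "apply_moves", "body": {"moves": [[[0, 0, 0, 0, 0.45], [0, 0, 0, 0, 0.45], [0, 0, 0, 0, 0.45], [0, 0, 0, 0, 0.45], [0, 0, 0, 0, 0.45], [0, 0, 0, 0, 0.45], [0, 0, 0, 0, 0.45], [0, 0, 0, 0, 0.45]]]}}

```text
time_s: 33.08
eef_pos: [0.4934, 0.1773, 0.2505]
ee_rot: [0.984, 0.176, -0.0, 0.0]
wrist_force: [0.2, -0.1, 0.1]
finger_gap: 0.0393
gripper_force: 0.0
```

```bash
python3 go.py .492 .177 .118 19.75 5;python3 see.py .5767 .1992 20 .055
```

```text
t 33.0833 p [0.4934 0.1773 0.2505] phi 20.32 tilt [-0. -0. -1.] F [ 0.2 -0.1  0.1] gap 0.03930735686043869
[-0.0003, -0.0, 0.0265] 0.11
[-0.0003, -0.0, 0.0265] 0.11
[-0.0003, -0.0, 0.0265] 0.11
[-0.0003, -0.0, 0.0265] 0.11
[-0.0003, -0.0, 0.0265] 0.11
side [0.5794 0.196 ] 20.5 z 0.0497 L 0.13 0.0019 550 | rest [ 0.0039 -0.0073] skew 0.8
top [0.5741 0.1911] 15.7 z 0.0442 L 0.123 0.0016 12 | rest [ 0.0068 -0.014 ] skew -4.1
TCP rest [-0.0074 -0.0946] 0.2505092110774156
```

{"method": "apply_moves", "body": {"moves": [[[-0.002, 0, 0.03, 0.6, 0.45], [-0.002, 0, 0.035, 0, 0.45], [0, 0, 0.035, 0, 0.45], [0, 0, 0.02, 0, 0.45], [0, 0, 0.01, 0, 0.45], [0, 0, 0.002, 0, 0.45], [0.003, 0, 0, 0, 0.45], [0.004, 0, 0, 0, 0.45]]]}}

```text
time_s: 33.85
eef_pos: [0.4973, 0.1783, 0.1207]
ee_rot: [0.985, 0.171, 0.002, -0.0]
wrist_force: [0.4, -0.0, 1.4]
finger_gap: 0.0395
gripper_force: 0.0
```

{"method": "apply_moves", "body": {"moves": [[[0.003, 0, 0, 0, 0.45], [0.003, 0, 0, 0, 0.45], [0.002, 0, 0, 0, 0.45], [0.002, 0, 0, 0, 0.45], [0.002, 0, 0, 0, 0.45], [0.002, 0, 0, 0, 0.45], [0.001, 0, 0, 0, 0.45], [0, 0, 0, 0, 0.45]]]}}

```text
time_s: 34.52
eef_pos: [0.5099, 0.1827, 0.119]
ee_rot: [0.985, 0.171, -0.001, 0.0]
wrist_force: [-4.2, -2.3, 1.5]
finger_gap: 0.0394
gripper_force: 2.7
```

```bash
python3 go.py;python3 see.py .5800 .2012 20 .055
```

```text
t 34.5167 p [0.5099 0.1827 0.119 ] phi 19.66 tilt [-0.002 -0.001 -1.   ] F [-4.2 -2.3  1.5] gap 0.039368179657489004
side [0.5744 0.1959] 18.8 z 0.0502 L 0.153 0.0018 397 | rest [ 0.0024 -0.0121] skew -0.9
top [0.5732 0.201 ] 20.4 z 0.0569 L 0.144 0.0007 15 | rest [-0.0028 -0.0114] skew 0.7
TCP rest [-0.007  -0.0772] 0.11901030178111818
```

{"method": "apply_moves", "body": {"moves": [[[0.001, 0, 0, 0, 0.45], [0.001, 0, 0, 0, 0.45], [0, 0, 0, 0, 0.45], [0, 0, 0, 0, 0.45], [0, 0, 0, 0, 0.45], [-0.004, 0, 0, 0, 0.45], [-0.008, 0, 0, 0, 0.45], [-0.006, 0, 0, 0, 0.45]]]}}

```text
time_s: 35.28
eef_pos: [0.4949, 0.1776, 0.1189]
ee_rot: [0.985, 0.171, 0.0, -0.0]
wrist_force: [-0.0, -0.4, -0.0]
finger_gap: 0.0396
gripper_force: 0.0
```

{"method": "apply_moves", "body": {"moves": [[[0, 0, -0.03, 0, 0.45], [0, 0, -0.04, 0, 0.45], [0, 0, -0.04, 0, 0.45], [0, 0, -0.04, 0, 0.45], [-0.01, -0.03, -0.02, 0, 0.45], [-0.01, -0.04, 0, 0, 0.45], [-0.01, -0.04, 0, 0, 0.45], [-0.01, -0.04, 0, 0, 0.45]]]}}

```text
time_s: 35.95
eef_pos: [0.4058, 0.3062, 0.2898]
ee_rot: [0.985, 0.17, 0.001, -0.001]
wrist_force: [0.8, 0.0, -1.1]
finger_gap: 0.0394
gripper_force: 0.0
```

{"method": "apply_moves", "body": {"moves": [[[0, -0.04, 0, 0, 0.45], [0, -0.04, 0, 0, 0.45], [0, -0.04, 0, 0, 0.45], [0, -0.04, 0, 0, 0.45], [0, -0.02, 0, 0, 0.45], [0, 0, 0, 0, 0.45], [0, 0, 0, 0, 0.45], [0, 0, 0, 0, 0.45]]]}}

```text
time_s: 36.62
eef_pos: [0.3466, 0.4741, 0.2888]
ee_rot: [0.985, 0.171, 0.0, 0.0]
wrist_force: [0.7, 0.3, 0.9]
finger_gap: 0.0397
gripper_force: 0.0
```

```bash
python3 go.py;python3 see.py .5850 .2022 20 .055; python3 - <<'E'
import numpy as np,cv2
a,b=[np.load(f'/tmp/{n}.npz')['img'][:,:,::-1] for n in('top','side')]
cv2.imwrite('pics/end.png',np.hstack([cv2.resize(a[90:300,120:330],(398,398)),cv2.resize(b[110:320,170:380],(398,398))]))
E
```

```text
t 36.6167 p [0.3466 0.4741 0.2888] phi 19.67 tilt [ 0. -0. -1.] F [0.7 0.3 0.9] gap 0.03965392684184853
side [0.5875 0.1996] 19.6 z 0.0497 L 0.129 0.0018 588 | rest [0.0034 0.0016] skew -0.2
top [0.5844 0.2022] 19.9 z 0.0531 L 0.128 0.0018 1303 | rest [-0.0002 -0.0005] skew 0.1
TCP rest [-0.3365 -0.1324] 0.2888144980985189
```

View pics/end.png

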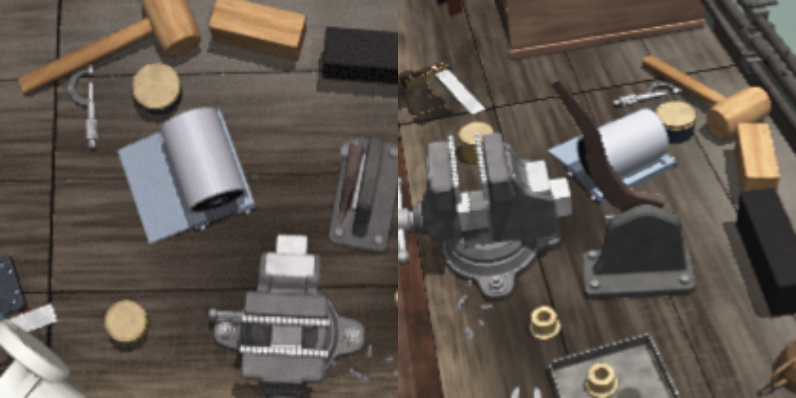

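The roller lies in the channel at crop (203,158): z 0.053, within 0.5 mm of the seat, skew 0.1°. The tins at (157,88) and (126,322) and the micrometer at (92,120) look undisturbed, and the arm is clear.

```bash
python3 -c "
from cell import env
print(env.sign_off())"
```

```text
the job is handed in; nothing more can be done
None
```

The job is handed in at 36.6 s: the steel bush stands upright, flange down, in the tray's -y half, and the roller lies in the channel within about 1 mm of centre. The tins and micrometer look undisturbed, and the arm is clear of everything.

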